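# Refit a bayonet filter cover from the drip rack

## Task

Close up the filter housing: lift the aluminium cover until its handle clears the upturned tip of its peg, slide it off and set it over the housing's neck, slot mouths over the two pins. Press it down against the sprung filter element, turn it clockwise about a quarter turn to the end of its slots and let it rise, so that the pins seat in their notches and the handle is in line with the pipe unions. Do not wrench the peg, and leave the small black cover hanging and the other things on the bench where they are.

Things in the scene. Friction and masses are not known exactly. Their poses are not given: they have to be found in the camera images.
- cover: Aluminium bayonet cover, diameter 75 mm, height 92 mm, 0.2 kg, with an upright black bail handle. Origin on its axis in the plane of the skirt's lower rim, z up. Skirt z 0 to 28 mm, outer radius 37.5, inner 31; flat roof z 28 to 33. It hangs on a peg, rim 62 mm above the bench, its yaw as the rack's. It has two equal J-slots, a half turn apart.
- cover_grip (a point): Where to take the handle: on the cover's axis, 62 mm above the rim. Axes as the cover's. The handle is a flat loop in the y-z plane: z 33 to 92 mm above the rim, 46 mm wide along y, 12 mm thick along x. Its opening, y -13 to 13 and z 45 to 81 mm, is 36 mm high; it hangs with the top of this opening on the peg, which passes through along x.
- slot_mouth (a point): Mouth of one J-slot, at the skirt's lower rim on the cover's +x side (the other is at -x): 13 mm wide, flared, open downward. From it the slot goes up to 23 mm above the rim, then anticlockwise (seen from above) over a ledge whose top is 9 mm above the rim.
- slot_notch (a point): Notch at the end of that slot, 80 degrees anticlockwise (seen from above) of the mouth, floor 4 mm above the rim, 12 mm wide; past it the wall stops the pin. So the cover locks by turning it clockwise 80 degrees while pressed down, then letting it rise. The other notch is half a turn round.
- small_cover: Smaller black plastic screw cover (48 mm diameter, no slots) with the same size of bail handle, hanging in the same way on the other peg; leave it there. Origin on its axis 4 mm below its lower face, z up.
- rack: Grey sheet-steel drip rack, fixed, 236 mm wide, 173 mm high. Origin at bench level in the middle of its panel's front face. Two steel wire pegs, 7 mm thick, at y +60 and -60 mm, point level along its -x, axis 140 mm above the bench, and turn up at the end. A cover hangs on each, 46 to 56 mm in front of the panel; which is on which peg varies.
- peg_left_tip (a point): Top of the upturned tip of the peg at the rack's y = +60 mm: the upturned end spans 92 to 100 mm in front of the panel and stands 17 mm above the top of the level part. A hung handle slides off along the rack's -x when lifted more than 17 and less than 29 mm.
- peg_right_tip (a point): The same for the peg at the rack's y = -60 mm.
- housing: Aluminium filter housing on a grey foot (90 x 100 mm), fixed. Origin at bench level on its axis, z up. Two brass pipe unions stick out along its +y and -y, 42 mm above the bench, to 67 mm from the axis. Locked, the cover's x axis is parallel to the housing's x axis (either way round), so that the handle lies in line with the unions, and its rim is 100 mm above the bench.
- neck_top (a point): Centre of the upper rim of the housing's neck, 118 mm above the bench; axes as the housing's. The neck has radius 29.5 mm and a chamfer. The pins pass over the cover's ledges while the cover's rim is below 95 mm above the bench; at 90 mm its roof meets the neck.
- pin (a point): Outer end of one of the two steel bayonet pins (8 mm thick) that stick out of the neck, 108 mm above the bench, 36 mm from the axis, at 80 degrees anticlockwise (seen from above) from the housing's +x; the other is at 260 degrees. To enter, the slot mouths must stand over the pins: cover yaw = housing yaw + 80 degrees, or half a turn more.
- element (a joint): How far the filter element in the neck is pressed down, m: 0 free, when its green top (radius 23 mm) stands 18 mm above the neck; about 0.008 with the cover seated; 0.018 with the cover fully down. Its spring pushes up with about 1 N free, 6 N at 0.008 and 12 N at 0.018.
- wood_block_1: Reddish wood block, 45 x 120 x 38 mm, lying; leave alone. Origin at the middle of its underside.
- wrench_1: Combination spanner, 200 mm long, lying; leave alone. Origin at its middle, underside.
- piston: Grey piston, 66 mm across, 58 mm high, standing; leave alone. Origin at its underside.
Things that resemble listed ones, but are neither listed nor needed, are in the scene too. What is shaped like the cover but green is not meant.

How it is judged:
By the outcome, as a careful person would: the job done as asked, in the order asked, and still so for the second after the job is handed in, with the robot touching nothing.
It also fails if it takes over 51 s, if anything falls off the work surface, if the arm or the gripper's body presses on something with over 40 N, if the wrist force passes 120 N, or if a joint passes its speed limit or range.

## Robot

A 6-joint arm with a two-finger parallel gripper is mounted at the origin on a cart in front of the work surface, level with it; the furniture and walls round the work are solid. World frame = base frame: x ahead of the robot, y to its left, z up, the work surface at z = 0. Lengths are in m, angles in rad, forces in N, time in s.
With the tool pointing down it reaches from about 0.3 to 0.825 m from the base axis. Payload 5.4 kg.
Tool frame: the origin (TCP) lies between the finger pads; the fingertips stand 19 mm ahead of it and the grasp point (between the pads) is the TCP; z points along the fingers, y is the direction in which the jaws open and shut (so a half turn about z gives the same grasp; the last joint's range is limited). The gripper opens to 92 mm and grips with 3 to 60 N. Pads are 20 mm wide; open, the fingers measure 128 mm over their backs; the gripper's body (75 mm by 189 mm) begins 69 mm behind the grasp point.
Start: joints at [-0.21, 0.158, 1.597, -0, 1.386, -0.21], TCP at [0.575, -0, 0.234] pointing down, gripper open.
Joint ranges: [-2.91, 2.91], [-0.94, 2.29], [0.18, 2.7], [-1.29, 4.43], [0.17, 2.64], [-3, 3]. Speed limits (rad/s): [2.57, 2.57, 3.14, 3.14, 3.14, 3.14].

## Interface

Orientations are given as a rotation vector (axis times angle).
In Python, from workcell import arm, cams gives the robot as it stands.
- The arm moves only by the tool step_arm, never from a script. Its argument "motion" is one flat list of numbers, 7 for each row, row after row: the closure, from -1 (fully open) to 1 (shut), so that 0 is half open, then the shift along the world's x, y, z in cm, then the turn, a rotation vector about the world's x, y, z in degrees. In form: [fingers, dx, dy, dz, rx, ry, rz, fingers, dx, dy, dz, rx, ry, rz, ...]. A call has 1 to 12 rows; each row is the pose to reach, as a shift and turn from the pose commanded when the call began; what a row does not reach only later rows make up. A row lasts 1/8 s, in which the tool goes at most 62.5 mm and 10.7 degrees, less where a joint would pass 70% of its speed; a pose out of reach is approached as far as the arm can. A call with a gripper value outside its range is refused whole. The fingers move at their own pace and stop on an object; the grip force is fixed at half the most. Time passes only in rows, so rows that repeat a pose let the fingers close. It gives the time, the measured TCP pose, the force and the opening at its end, in the units of the state.
- arm.state(): the state, without advancing time (a new reading comes with each control period).
- cams.snapshot(name): name is "scene" or "side" or "wrist"; returns the picture (384x512x3 uint8, red, green, blue); there is no depth.
- cams.camera_model(name): a dict with "vertical_fov" (degrees; the focal length in pixels is half the picture's height over the tangent of half this angle, whatever the lens; pixels are square), "cx", "cy" (the principal point, pixels), "eye" and "rotation" of the camera in the world. Camera axes: x right, y down, z forward; pixel columns grow to the right and rows downward; lengths in m; the calibration is good to about 2 mm. A picture is of the moment at which its call begins: read the wrist's pose just before it. camera_model takes no time and is no camera call; for the wrist camera it gives the pose at the moment of the call.
- arm.finish_job(): hands the job in, once; it reports no verdict.
The state is a dict: "clock": time; "joint_pos": joint angles; "qvel": joint speeds; "joint_efforts": joint torques, N m; "ee_pos": TCP position; "eef_rot": TCP orientation; "contact_force": force on the tool from outside, world axes, zero at the start; "ft_torque": the same for the moment, N m; "gripper_width": finger opening in m.
Only numpy, scipy, OpenCV 4.12 (cv2) and the standard library are available. Lean on these libraries where they do the work, as an engineer would, in place of code of your own. Each camera call takes 0.05 s, during which the arm holds its last target. There are 200 camera calls.

## Working session

There is one attempt and no reset: what is moved stays moved. The work goes in short steps, Python scripts to look and compute and a tool call to move; the robot and the scene stay as the last step left them, time stands still between calls to the robot, and variables do not carry over. Pictures are saved under pics/ and viewed, about 8 in all and at most 12, crops included, and the job is handed in when it is done.

Besides the shell and the picture viewer there is one more tool, called after ">>>" by a JSON object that holds its "name" and its "arguments", one argument or row to a line. step_arm: Moves the arm, as the interface text tells. Its arguments: {"type":"object","properties":{"motion":{"type":"array","items":{"type":"number"}}},"required":["motion"]}

```bash
mkdir -p pics; ls; cat > h.py <<'E'
import numpy as np, cv2
from workcell import arm, cams
def snap(n,f):
    m=cams.camera_model(n); im=cams.snapshot(n); cv2.imwrite('pics/'+f,im[:,:,::-1]); np.save('pics/'+f+'.npy',m,allow_pickle=True); return im,m
def load(f): return cv2.imread('pics/'+f), np.load('pics/'+f+'.npy',allow_pickle=True).item()
def foc(m): return 192/np.tan(np.radians(m['vertical_fov'])/2)
def ray(m,u,v):
    d=np.array([(u-m['cx'])/foc(m),(v-m['cy'])/foc(m),1.]); return np.array(m['eye']),np.array(m['rotation'])@d
def atz(m,u,v,z):
    e,d=ray(m,u,v); return e+d*(z-e[2])/d[2]
def proj(m,P):
    c=(np.atleast_2d(P)-m['eye'])@np.array(m['rotation']); return c[:,:2]/c[:,2:]*foc(m)+[m['cx'],m['cy']]
def tri(*obs):
    A=np.zeros((3,3));b=np.zeros(3)
    for m,u,v in obs:
        e,d=ray(m,u,v); d/=np.linalg.norm(d); M=np.eye(3)-np.outer(d,d); A+=M;b+=M@e
    return np.linalg.solve(A,b)
E
python3 - <<'E'
from h import *
a,m=snap('scene','scene0.png'); b,m2=snap('side','side0.png')
for x in (m,m2): print({k:np.round(v,3).tolist() for k,v in x.items() if k!='name'})
cv2.imwrite('pics/both.png',cv2.resize(np.vstack([a,b])[:,:,::-1],None,fx=.78,fy=.78))
print(arm.state())
E
```

```text
pics
{'vertical_fov': 47.785, 'cx': 254.181, 'cy': 192.058, 'eye': [-0.119, -0.985, 0.637], 'rotation': [-1.905, 0.599, -0.358]}
{'vertical_fov': 45.229, 'cx': 251.134, 'cy': 191.191, 'eye': [0.079, 0.699, 0.889], 'rotation': [-0.722, 2.591, -1.127]}
{'clock': 0.1, 'joint_pos': array([-2.10102275e-01,  1.58987665e-01,  1.59810421e+00, -1.37240684e-05,
        1.38620725e+00, -2.10132681e-01]), 'qvel': array([-4.69897469e-04, -1.22927724e-03, -1.36133275e-03, -1.55127751e-04,
       -2.81333838e-05,  1.79794083e-03]), 'joint_efforts': array([ 4.86743174e-04, -3.86501849e+01, -3.22960711e+01,  7.02909334e-02,
        3.38891940e-02, -7.24501376e-06]), 'ee_pos': array([5.74461898e-01, 8.81169869e-05, 2.32717488e-01]), 'eef_rot': array([-2.22039741e+00, -2.22047055e+00,  1.47549921e-03]), 'contact_force': array([-0.02037709,  0.34703163, -0.00279679]), 'ft_torque': array([ 0.02751105, -0.0015393 ,  0.00188289]), 'gripper_width': 0.09188154671818523}
```

View pics/scene0.png

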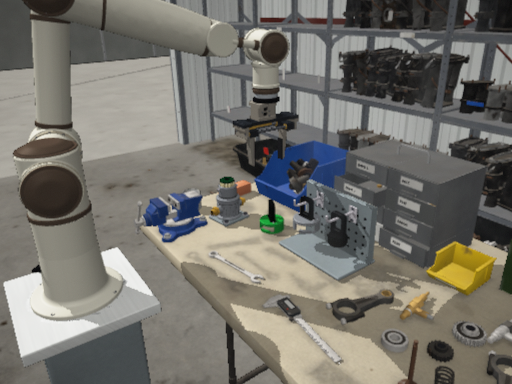

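View pics/side0.png

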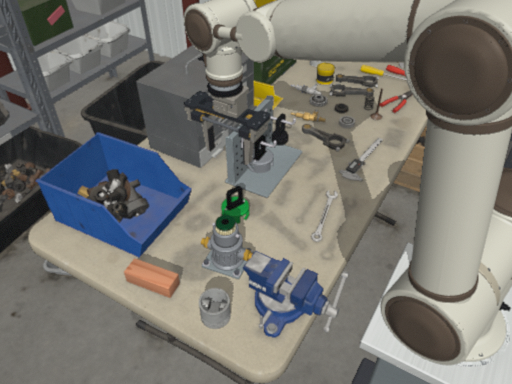

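```bash
sed -i "s/m=cams.camera_model(n);/m=dict(cams.camera_model(n)); m['rotation']=cv2.Rodrigues(np.array(m['rotation'],float))[0];/" h.py
python3 - <<'E'
import cv2,numpy as np
a=cv2.imread('pics/scene0.png')[160:280,200:400]; b=cv2.imread('pics/side0.png')[90:290,180:320]
a=cv2.resize(a,None,fx=2.3,fy=2.3,interpolation=2); b=cv2.resize(b,None,fx=2.4,fy=2.4,interpolation=2)
c=np.zeros((max(a.shape[0],b.shape[0]),a.shape[1]+b.shape[1],3),np.uint8); c[:a.shape[0],:a.shape[1]]=a; c[:b.shape[0],a.shape[1]:]=b
cv2.imwrite('pics/c1.png',c);print(c.shape)
E
```

```text
(480, 796, 3)
```

View pics/c1.png

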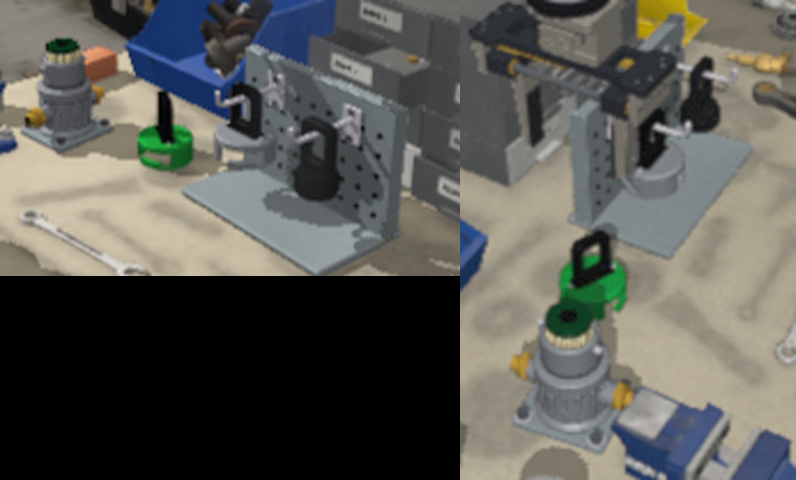

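```bash
python3 - <<'E'
from h import *
R=lambda m:(m.update(rotation=cv2.Rodrigues(np.array(m['rotation'],float))[0]) if np.ndim(m['rotation'])==1 else 0,m)[1]
S=R(load('scene0.png')[1]);D=R(load('side0.png')[1])
np.save('pics/scene0.png.npy',S,allow_pickle=True);np.save('pics/side0.png.npy',D,allow_pickle=True)
def t(n,a,b):
    p=tri((S,*a),(D,*b)); print(n,p.round(4),'res',(proj(S,p)[0]-a).round(1),(proj(D,p)[0]-b).round(1)); return p
L=t('ltip .1605',(294.3,202.2),(274.2,142.5)); Rr=t('rtip',(327.4,217.8),(294.2,120))
d=L-Rr; print('dist',np.linalg.norm(d[:2]),'rack yaw',np.degrees(np.arctan2(-d[0],d[1])))
t('elem .136',(227,180.4),(225.4,222.5))
a=t('union1 .042',(214,211.5),(249,256)); b=t('union2',(242.6,200.4),(204,241))
d=a-b;print('union len',np.linalg.norm(d[:2]),'yaw',np.degrees(np.arctan2(-d[0],d[1])))
for z in(.1605,): print(atz(S,294.3,202.2,z),atz(D,274.2,142.5,z),atz(S,327.4,217.8,z),atz(D,294.2,120,z))
print('elem',atz(S,227,180.4,.136),atz(D,225.4,222.5,.136))
tl=(307.4,179.6);tr=(373.9,208.7);p,q=atz(S,*tl,.173),atz(S,*tr,.173);print('panel',p,q,np.linalg.norm(p-q),np.degrees(np.arctan2(-(p-q)[0],(p-q)[1])))
E
```

```text
ltip .1605 [ 0.545  -0.1686  0.1521] res [ 0.1 -0.1] [0.1 0.2]
rtip [ 0.5495 -0.2903  0.1524] res [-0.3  0.3] [-0.2 -0.3]
dist 0.12176721497649504 rack yaw 2.1333212999914797
elem .136 [0.5077 0.1227 0.1303] res [-0.1  0.1] [-0.1 -0.1]
union1 .042 [0.4507 0.116  0.0406] res [-0.1  0.1] [-0.1 -0.1]
union2 [0.5687 0.1327 0.0406] res [-0.  0.] [-0.1 -0.1]
union len 0.11913592166712521 yaw 98.0382628623684
[ 0.53269475 -0.18316284  0.1605    ] [ 0.54028332 -0.15922671  0.1605    ] [ 0.5398525 -0.301144   0.1605   ] [ 0.5433155  -0.27837485  0.1605    ]
elem [0.50112113 0.11061455 0.136     ] [0.50412846 0.12728111 0.136     ]
panel [ 0.64219963 -0.10641274  0.173     ] [ 0.64602245 -0.35032459  0.173     ] 0.24394180887695693 0.8979206545046916
```

>>> {"name": "step_arm", "arguments": {
  "motion": [-0.4,-2,3,3,0,0,10,-0.4,-4,6,6,0,0,20,-0.4,-6,9,9,0,0,30,-0.4,-8,12,10,0,0,40,-0.4,-8,12,10,0,0,50,-0.4,-8,12,10,0,0,60,-0.4,-8,12,10,0,0,70,-0.4,-8,12,10,0,0,80,-0.4,-8,12,10,0,0,90,-0.4,-8,12,10,0,0,92,-0.4,-8,12,10,0,0,92,-0.4,-8,12,10,0,0,92]
}}

```text
clock: 1.6
ee_pos: [0.4949, 0.12, 0.3335]
eef_rot: [0.052, -3.141, 0.0]
contact_force: [0.0, 0.5, 0.2]
gripper_width: 0.0646
```

```bash
python3 - <<'E'
from h import *
s=arm.state();print(s['clock'],s['ee_pos'],s['eef_rot'],s['joint_pos'].round(2),s['gripper_width'])
w,m=snap('wrist','w1.png');print(m['eye'],m['rotation'].round(2),foc(m)); b,_=snap('side','side1.png'); a,_=snap('scene','scene1.png')
b=cv2.resize(b[90:200,210:330],None,fx=3,fy=3,interpolation=2)
a=cv2.resize(a[170:270,270:390],None,fx=3,fy=3,interpolation=2)
c=np.zeros((384+160,512+0,3),np.uint8)
c=np.zeros((600,800,3),np.uint8); c[:330,:360]=b; c[:300,370:730]=a
w=cv2.resize(w,(330*512//384,330)) 
cv2.imwrite('pics/c2.png',c[:330,:740,::-1])
E
```

```text
1.6 [0.49491161 0.11998006 0.33346656] [ 5.22760139e-02 -3.14085807e+00  2.58803829e-05] [ 0.   -0.06  1.63 -0.    1.57 -1.6 ] 0.06463225083562557
[0.41993661 0.11745383 0.48405123] [[-0.03  0.96  0.27]
 [ 1.    0.03  0.01]
 [-0.    0.27 -0.96]] 324.2012696241959
```

View pics/w1.png

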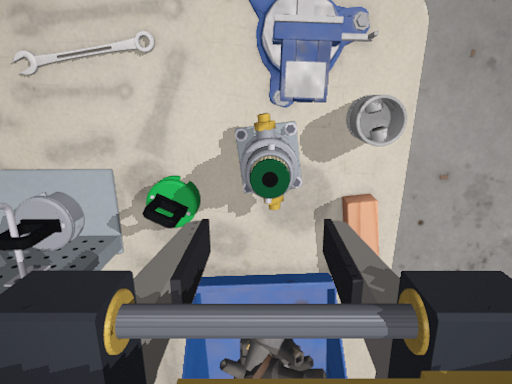

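View pics/c2.png

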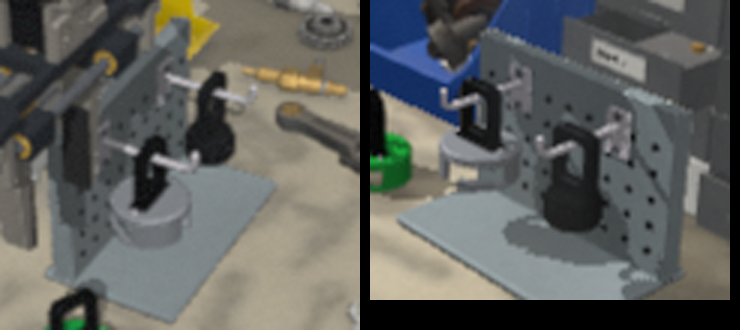

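```bash
python3 - <<'E'
from h import *
obs=[]
for n,roi in(('w1.png',(235,140,310,215)),('scene1.png',(205,165,250,205)),('side1.png',(205,205,250,245))):
    im,m=load(n); x0,y0,x1,y1=roi; h=cv2.cvtColor(im,cv2.COLOR_BGR2HSV)[y0:y1,x0:x1]
    k=((h[...,0]>50)&(h[...,0]<95)&(h[...,1]>120)).astype(np.uint8)
    n_,lab,st,ce=cv2.connectedComponentsWithStats(k); i=1+np.argmax(st[1:,4])
    cn,_=cv2.findContours((lab==i).astype(np.uint8),0,2); (c,ax,an)=cv2.fitEllipse(max(cn,key=len))
    u,v=c[0]+x0,c[1]+y0; print(n,st[i],(u,v),ax,'z.136',atz(m,u,v,.136).round(4)); obs.append((m,u,v))
    
print(tri(*obs),tri(*obs[1:]),tri(obs[0],obs[1]),tri(obs[0],obs[2]))
S,D,W=[load(n)[1] for n in('scene1.png','side1.png','w1.png')]
for n,a,b in(('L',(294.3,200.7),(275.3,140.7)),('R',(326.7,216),(294.3,119.3))): print(n,tri((S,*a),(D,*b)))
print('unions',atz(W,264,121,.042+.005),atz(W,274,203,.047))
im,_=load('w1.png'); cv2.imwrite('pics/c3.png',cv2.resize(im[105:215,225:315],None,fx=5,fy=5,interpolation=2))
E
```

```text
w1.png [  15   19   40   39 1027] (269.377742767334, 178.1700782775879) (38.040584564208984, 38.53917694091797) z.136 [0.5061 0.1238 0.136 ]
scene1.png [15 12 14  6 64] (226.34765434265137, 179.551007270813) (5.394367694854736, 12.392379760742188) z.136 [0.5032 0.118  0.136 ]
side1.png [ 11   0  33  25 481] (231.15572357177734, 216.26739597320557) (19.997451782226562, 33.25794982910156) z.136 [0.5037 0.1044 0.136 ]
[0.50168205 0.11648305 0.14122807] [0.49938396 0.10910658 0.14078676] [0.50660724 0.12387739 0.13335359] [0.49653844 0.12176097 0.15698345]
L [ 0.54308716 -0.17064991  0.15763764]
R [ 0.54858004 -0.28825836  0.15655292]
unions [0.45045794 0.11542491 0.047     ] [0.56414716 0.13325909 0.047     ]
```

View pics/c3.png

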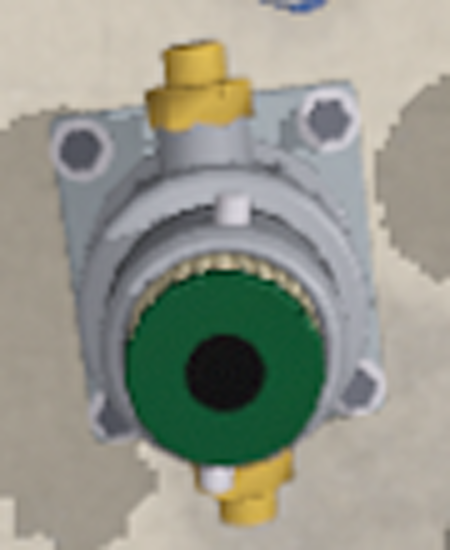

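```bash
python3 - <<'E'
from h import *
W=load('w1.png')[1]
az=lambda p,q:np.degrees(np.arctan2(*(q-p)[1::-1]))
for n,a,b,z in(('pins',(271.6,144.3),(268.2,203),.110),('unions',(264,114),(274.6,209.5),.045),('holes',(241.4,135.2),(296.8,181.8),.012),('holes',(290.6,128.8),(247.5,187),.012)):
    p,q=atz(W,*a,z),atz(W,*b,z); print(n,p.round(4),q.round(4),'mid',((p+q)/2).round(4),'d',np.linalg.norm(p-q).round(4),'az',az(p,q))
E
```

```text
pins [0.4722 0.1253 0.11  ] [0.5436 0.1239 0.11  ] mid [0.5079 0.1246 0.11  ] d 0.0714 az -1.1170523786575492
unions [0.4415 0.1151 0.045 ] [0.5746 0.1346 0.045 ] mid [0.508  0.1249 0.045 ] d 0.1345 az 8.3209429218564
holes [0.4742 0.0832 0.012 ] [0.541  0.1674 0.012 ] mid [0.5076 0.1253 0.012 ] d 0.1075 az 51.56613195133771
holes [0.4626 0.1539 0.012 ] [0.5516 0.0935 0.012 ] mid [0.5071 0.1237 0.012 ] d 0.1076 az -34.154446139468526
```

>>> {"name": "step_arm", "arguments": {
  "motion": [-0.4,1,-5,-1,0,0,0,-0.4,2,-10,-2,0,0,0,-0.4,3,-15,-3,0,0,0,-0.4,4,-20,-3,0,0,0,-0.4,5,-25,-3,0,0,0,-0.4,6,-29,-3,0,0,0,-0.4,6,-29,-3,0,0,0,-0.4,6,-29,-3,0,0,0]
}}

```text
clock: 2.75
ee_pos: [0.5549, -0.1694, 0.3035]
eef_rot: [0.055, -3.141, -0.001]
contact_force: [0.1, -0.3, -0.1]
gripper_width: 0.0644
```

```bash
python3 - <<'E'
from h import *
s=arm.state();print(s['clock'],s['ee_pos'],s['eef_rot'],s['joint_pos'].round(2))
w,m=snap('wrist','w2.png'); cv2.imwrite('pics/c4.png',cv2.resize(w[60:320,120:400,::-1],None,fx=2.3,fy=2.3,interpolation=2))
E
```

```text
2.75 [ 0.55488143 -0.16939563  0.30348173] [ 5.46342260e-02 -3.14081784e+00 -1.08835910e-03] [-0.5   0.13  1.49  0.    1.52 -2.11]
```

View pics/c4.png

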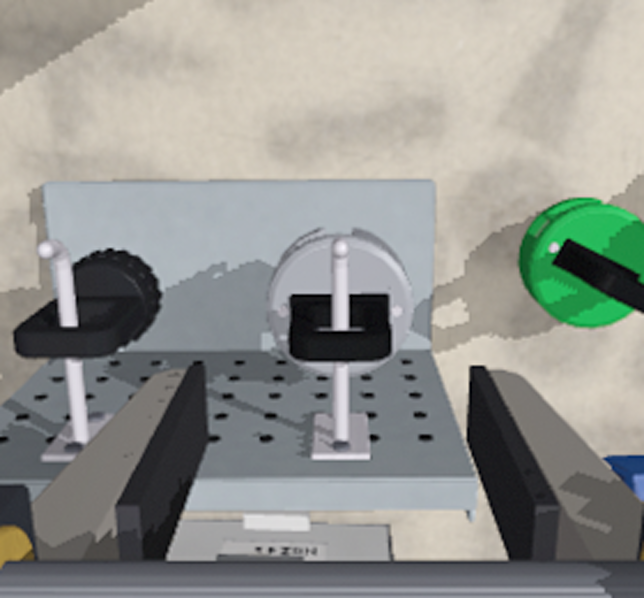

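```bash
python3 - <<'E'
from h import *
m=load('w2.png')[1]
P=lambda u,v,z:atz(m,u/2.3+120,v/2.3+60,z)
for n,u,v,z in(('tipL',340,245,.1605),('tipR',47,248,.1605),('hFL',291,331,.154),('hFR',391,332,.154),('hBL',292,360,.154),('hBR',391,360,.154),('roofL',268,300,.095),('roofR',411,300,.095),('roofF',340,233,.095),('panelL',0,477,.173),('panelR',473,477,.173),('baseL',45,182,.003),('baseR',434,181,.003),('pegLroot',341,448,.14),('pegRroot',79,448,.14)): print(n,P(u,v,z).round(4))
E
```

```text
tipL [ 0.5415 -0.1684  0.1605]
tipR [ 0.5469 -0.286   0.1605]
hFL [ 0.5807 -0.1877  0.154 ]
hFR [ 0.5797 -0.1453  0.154 ]
hBL [ 0.5938 -0.187   0.154 ]
hBR [ 0.5923 -0.1446  0.154 ]
roofL [ 0.5846 -0.2026  0.095 ]
roofR [ 0.5821 -0.1309  0.095 ]
roofF [ 0.5493 -0.1678  0.095 ]
panelL [ 0.6432 -0.3076  0.173 ]
panelR [ 0.6362 -0.1091  0.173 ]
baseL [ 0.5421 -0.3455  0.003 ]
baseR [ 0.5332 -0.1112  0.003 ]
pegLroot [ 0.6418 -0.1641  0.14  ]
pegRroot [ 0.646  -0.2856  0.14  ]
```

>>> {"name": "step_arm", "arguments": {
  "motion": [-0.4,3.2,0.3,-3,0,0,0,-0.4,3.2,0.3,-7,0,0,0,-0.4,3.2,0.3,-11,0,0,0,-0.4,3.2,0.3,-14,0,0,0,-0.4,3.2,0.3,-16,0,0,0,-0.4,3.2,0.3,-17.9,0,0,0,-0.4,3.2,0.3,-17.9,0,0,0]
}}

```text
clock: 3.68
ee_pos: [0.5863, -0.1664, 0.1234]
eef_rot: [0.055, -3.139, -0.002]
contact_force: [-0.2, -0.6, 0.6]
gripper_width: 0.0642
```

>>> {"name": "step_arm", "arguments": {
  "motion": [0.2,0,0,0,0,0,0,0.6,0,0,0,0,0,0,1,0,0,0,0,0,0,1,0,0,0,0,0,0]
}}

```text
clock: 4.18
ee_pos: [0.5877, -0.1675, 0.1258]
eef_rot: [-0.055, 3.139, -0.002]
contact_force: [-0.8, -0.1, 4.0]
gripper_width: 0.0458
```

>>> {"name": "step_arm", "arguments": {
  "motion": [1,0,0,0.5,0,0,0,1,0,0,1,0,0,0,1,0,0,1.6,0,0,0,1,0,0,2.2,0,0,0,1,0,0,2.3,0,0,0,1,0,0,2.3,0,0,0]
}}

```text
clock: 4.92
ee_pos: [0.5869, -0.167, 0.1476]
eef_rot: [0.055, -3.141, -0.0]
contact_force: [-0.2, 0.3, -2.3]
gripper_width: 0.0457
```

```bash
python3 - <<'E'
from h import *
s=arm.state();print(s['clock'],s['ee_pos'],s['eef_rot'],s['contact_force'])
a,S=snap('scene','s3.png'); b,D=snap('side','d3.png'); w,W=snap('wrist','w3.png')
p=[int(x) for x in proj(S,[.575,-.168,.13])[0]]; q=[int(x) for x in proj(D,[.575,-.168,.13])[0]]
f=lambda i,p:cv2.resize(i[p[1]-45:p[1]+45,p[0]-45:p[0]+45],(396,396),interpolation=2)
w=cv2.resize(w[100:300,160:360],(396,396),interpolation=2)
cv2.imwrite('pics/c5.png',np.hstack([f(a,p),f(b,q)])[:,:,::-1]); print(p,q)
E
```

```text
4.925 [ 0.58693676 -0.16699558  0.14760119] [ 5.48758368e-02 -3.14103404e+00 -2.31631169e-05] [-0.17655415  0.32547778 -2.33938151]
[302, 206] [264, 145]
```

View pics/c5.png

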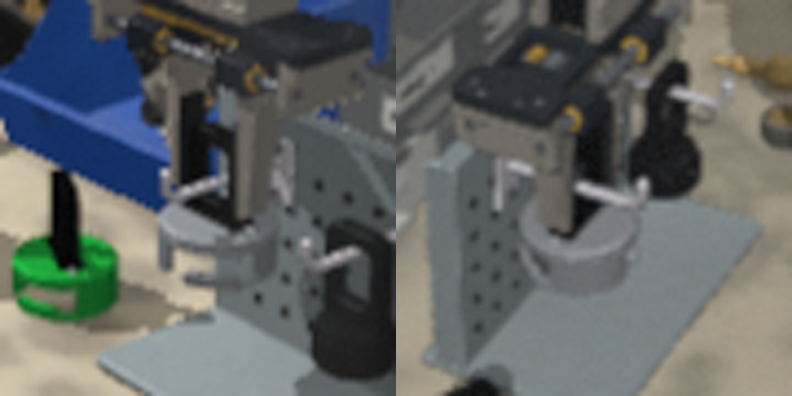

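>>> {"name": "step_arm", "arguments": {
  "motion": [1,-1.2,-0.04,0,0,0,0,1,-2.4,-0.09,0,0,0,0,1,-3.6,-0.13,0,0,0,0,1,-4.8,-0.18,0,0,0,0,1,-6,-0.22,0,0,0,0,1,-7.2,-0.26,0,0,0,0,1,-8.2,-0.3,0,0,0,0,1,-9.5,-0.3,0,0,0,0,1,-9.5,-0.3,2,0,0,0,1,-9.5,0,5,0,0,0,1,-9.5,0,8,0,0,0,1,-9.5,0,8,0,0,0]
}}

```text
clock: 6.58
ee_pos: [0.4931, -0.1679, 0.2301]
eef_rot: [-0.055, 3.136, -0.005]
contact_force: [0.7, -0.4, -1.0]
gripper_width: 0.0459
```

>>> {"name": "step_arm", "arguments": {
  "motion": [1,0,3,0,0,0,0,1,0.2,7,0,0,0,0,1,0.5,11,0,0,0,-1,1,0.8,15,0,0,0,-2,1,1.1,19,0,0,0,-3,1,1.4,23,0,0,0,-3.8,1,1.6,26,0,0,0,-3.8,1,1.6,28,0,0,0,-3.8,1,1.6,29.1,0,0,0,-3.8,1,1.6,29.1,0,0,0,-3.8,1,1.6,29.1,0,0,0,-3.8]
}}

```text
clock: 7.95
ee_pos: [0.5079, 0.1233, 0.2272]
eef_rot: [-0.05, -3.141, 0.001]
contact_force: [0.1, 0.7, -1.2]
gripper_width: 0.046
```

```bash
python3 - <<'E'
from h import *
s=arm.state();print(s['clock'],s['ee_pos'],s['eef_rot'],s['contact_force'],s['joint_pos'].round(2))
a,S=snap('scene','s4.png'); b,D=snap('side','d4.png'); w,W=snap('wrist','w4.png')
p=[int(x) for x in proj(S,[.508,.125,.15])[0]]; q=[int(x) for x in proj(D,[.508,.125,.15])[0]]
f=lambda i,p:cv2.resize(i[p[1]-45:p[1]+45,p[0]-30:p[0]+30],(264,396),interpolation=2)
w=cv2.resize(w[100:300,160:360],(264,264),interpolation=2); w=np.vstack([w,0*w[:132]])
cv2.imwrite('pics/c6.png',np.hstack([f(a,p),f(b,q),w])[:,:,::-1]); print(p,q)
E
```

```text
7.95 [0.50788275 0.1232727  0.22721207] [-5.03929278e-02 -3.14068110e+00  5.63624565e-04] [ 0.07319801  0.69170458 -1.22923794] [ 0.01  0.03  1.75 -0.    1.36 -1.53]
[226, 174] [224, 216]
```

View pics/c6.png

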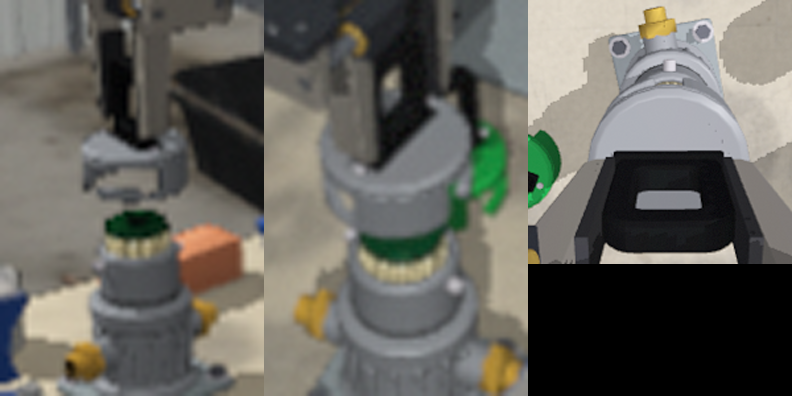

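>>> {"name": "step_arm", "arguments": {
  "motion": [1,0,0.1,-1.5,0,0,0,1,0,0.1,-3,0,0,0,1,0,0.1,-4,0,0,0,1,0,0.1,-4.5,0,0,0,1,0,0.1,-5,0,0,0,1,0,0.1,-5.3,0,0,0,1,0,0.1,-5.3,0,0,0]
}}

```text
clock: 8.98
ee_pos: [0.508, 0.125, 0.1746]
eef_rot: [0.049, 3.141, -0.0]
contact_force: [-0.8, -0.3, -1.2]
gripper_width: 0.0461
```

>>> {"name": "step_arm", "arguments": {
  "motion": [1,0,0,-0.3,0,0,0,1,0,0,-0.6,0,0,0,1,0,0,-0.9,0,0,0,1,0,0,-1,0,0,0,1,0,0,-1,0,0,0]
}}

```text
clock: 9.6
ee_pos: [0.5084, 0.125, 0.1651]
eef_rot: [0.049, 3.14, 0.0]
contact_force: [-1.1, 0.3, 2.8]
gripper_width: 0.0458
```

>>> {"name": "step_arm", "arguments": {
  "motion": [1,0,0,-0.3,0,0,0,1,0,0,-0.6,0,0,0,1,0,0,-0.9,0,0,0,1,0,0,-1,0,0,0,1,0,0,-1,0,0,0]
}}

```text
clock: 10.22
ee_pos: [0.5084, 0.125, 0.1555]
eef_rot: [0.049, 3.14, -0.0]
contact_force: [-3.2, 0.7, 8.9]
gripper_width: 0.0458
```

```bash
python3 - <<'E'
from h import *
s=arm.state();print(s['clock'],s['ee_pos'],s['contact_force'],s['ft_torque'],s['joint_pos'].round(2))
a,S=snap('scene','s5.png'); b,D=snap('side','d5.png'); w,W=snap('wrist','w5.png')
f=lambda i,p:cv2.resize(i[p[1]-40:p[1]+40,p[0]-30:p[0]+30],(390,520),interpolation=2)
cv2.imwrite('pics/c7.png',np.hstack([f(a,(228,185)),f(b,(226,225))])[:,:,::-1])
E
```

```text
10.225 [0.50843186 0.12500955 0.15553697] [-3.15536708  0.69110038  8.93489391] [0.13528567 0.35785012 0.03680695] [ 0.01  0.1   1.82 -0.    1.22 -1.53]
```

View pics/c7.png

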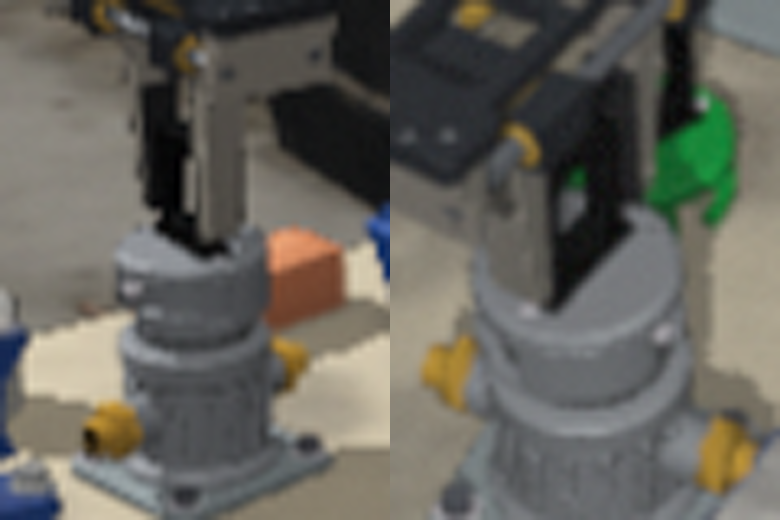

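>>> {"name": "step_arm", "arguments": {
  "motion": [1,-0.05,0,0,0,0,-5,1,-0.05,0,0,0,0,-12,1,-0.05,0,0,0,0,-20,1,-0.05,0,0,0,0,-28,1,-0.05,0,0,0,0,-36,1,-0.05,0,0,0,0,-44,1,-0.05,0,0,0,0,-52,1,-0.05,0,0,0,0,-60,1,-0.05,0,0,0,0,-68,1,-0.05,0,0,0,0,-75,1,-0.05,0,0,0,0,-80,1,-0.05,0,0,0,0,-80]
}}

```text
clock: 11.88
ee_pos: [0.5089, 0.1246, 0.1561]
eef_rot: [2.056, 2.372, 0.003]
contact_force: [0.2, -0.4, 8.8]
gripper_width: 0.0461
```

```bash
python3 - <<'E'
from h import *
s=arm.state();r=s['eef_rot'];print(s['clock'],s['ee_pos'],s['contact_force'],s['ft_torque'],s['gripper_width'],r,'yaw',(2*np.degrees(np.arctan2(r[1],r[0]))-180)%180-180)
w,W=snap('wrist','w6.png')
E
```

```text
11.875 [0.50887141 0.12461405 0.15607068] [ 0.20248038 -0.39030281  8.8383781 ] [-0.23090331  0.0859867   0.00356027] 0.04605621366339175 [2.05577451 2.3715466  0.00258077] yaw -81.84074431052652
```

>>> {"name": "step_arm", "arguments": {
  "motion": [1,0,0,0.2,0,0,0,1,0,0,0.4,0,0,0,1,0,0,0.6,0,0,0,1,0,0,0.8,0,0,0,1,0,0,1,0,0,0,1,0,0,1,0,0,0]
}}

```text
clock: 12.68
ee_pos: [0.5086, 0.1246, 0.1639]
eef_rot: [2.055, 2.372, 0.003]
contact_force: [7.1, -0.6, -4.6]
gripper_width: 0.0455
```

>>> {"name": "step_arm", "arguments": {
  "motion": [1,0,0,-0.15,0,0,0,1,0,0,-0.15,0,0,0,0.3,0,0,-0.15,0,0,0,-0.4,0,0,-0.15,0,0,0,-0.4,0,0,-0.15,0,0,0,-0.4,0,0,-0.15,0,0,0,-0.4,0,0,2,0,0,0,-0.4,0,0,5,0,0,0,-0.4,0,0,9,0,0,0,-0.4,-5,0,14,0,0,0,-0.4,-10,0,16,0,0,0,-0.4,-10,0,16,0,0,0]
}}

```text
clock: 14.18
ee_pos: [0.4064, 0.1254, 0.3279]
eef_rot: [2.053, 2.372, 0.007]
contact_force: [0.7, -1.0, -0.1]
gripper_width: 0.0646
```

```bash
python3 - <<'E'
from h import *
s=arm.state();print(s['clock'],s['ee_pos'],s['contact_force'],s['gripper_width'])
a,S=snap('scene','s7.png'); b,D=snap('side','d7.png'); w,W=snap('wrist','w7.png')
f=lambda i,p:cv2.resize(i[p[1]-45:p[1]+45,p[0]-30:p[0]+30],(260,390),interpolation=2)
g=cv2.resize(b[90:240,190:310],(312,390),interpolation=2)
w=w[40:240,180:380] if 0 else w
c=np.hstack([f(a,(228,185)),f(b,(226,225)),g]); 
q=[int(x) for x in proj(W,[.508,.1246,.13])[0]]; print('wrist',q)
cv2.imwrite('pics/c8.png',c[:,:,::-1])
c=np.vstack([c[:,:520],0*c[:1,:520]]); ww=cv2.resize(w,(280,210)); g[:210,:280]=ww; 
cv2.imwrite('pics/c9.png',np.hstack([c[:390],g])[:,:,::-1])
for n,P in(('hFoot',[[.508+.023*np.cos(np.radians(t)),.1246+.023*np.sin(np.radians(t)),.192] for t in(8.3,188.3)]),('c',[[.508,.1246,.192],[.508,.1246,.133]])): print(n,proj(S,P).round(1).tolist(),proj(D,P).round(1).tolist(),proj(W,P).round(1).tolist())
E
```

```text
14.175 [0.4064264  0.12541832 0.32785468] [ 0.6720001  -0.96123938 -0.11939934] 0.06456953417746203
wrist [356, 181]
hFoot [[231.4, 160.0], [219.8, 163.6]] [[213.8, 200.5], [233.0, 206.2]] [[399.4, 199.1], [349.2, 199.2]]
c [[225.7, 161.8], [226.7, 179.5]] [[223.4, 203.3], [224.7, 222.0]] [[374.3, 199.2], [356.9, 182.7]]
```

View pics/c8.png

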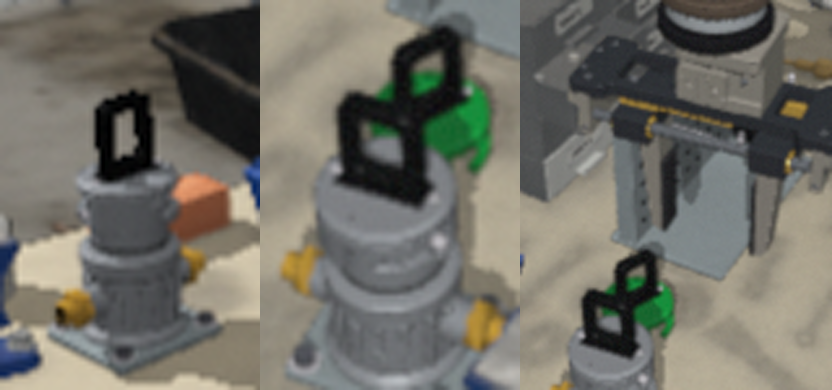

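View pics/w7.png

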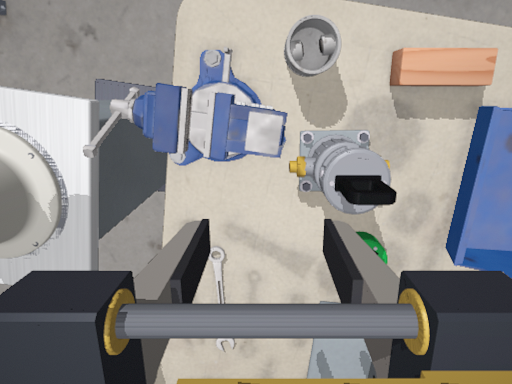

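```bash
python3 -c "
from workcell import arm
print(arm.finish_job())"
```

```text
the job is handed in; nothing more can be done
None
```

The aluminium cover is locked on the housing, and I handed the job in at about 14.3 s on the robot's clock. I lifted it 23 mm off the left peg and slid it clear along the peg. I set it over the neck, slot mouths over the pins, and pressed until the rim was about 92 mm above the bench. Then I turned it 80° clockwise, let it rise, and let go.

**Pins seated:** on the rise the pins held the cover back. The rim stopped at about 100 mm and the tool felt a 4.6 N downward pull, where the spring alone would have pushed it up. The highest sideways force I read was 7 N, during that check.

**Position:** in the last pictures, the top of the handle was within about 1 pixel of where a seated cover should put it in the scene camera. The handle looked in line with the pipe unions, with the tool's yaw at −81.8° against a target of −81.7°. The picture was too coarse to see the pins in their notches, so seating rests on the height and the pull.

**Other things:** the robot touches nothing, and no force reading suggested contact with the peg. The green look-alike, wood block, spanner and piston look unmoved. I did not check the small black cover in a last picture; it was still hanging on its peg just after the lift, and no later move went near it.

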